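# Hold a sample tube down on the touch vortex mixer

## Task

Take the white-capped sample tube out of the small blue rack with a light grip (it is thin plastic), stand its tip upright in the mixer's black rubber cup and gently press down until the sprung cup is fully down on its stop. Keep the tube gripped and pressed there: the job finishes while you are still holding it down. Leave the rack, the pink-capped tube in it and the green tip box alone.

Things in the scene. Friction and masses are not known exactly. Their poses are not given: they have to be found in the camera images.
- white_tube_center (a point): Centre (half-way up) of the target: thin clear plastic tube, 109 mm long, 24 mm across, conical tip down, with a WHITE screw cap 28 mm across taking up its top 14 mm. Its z axis points to the cap. About 40 g. It stands in the blue rack, perhaps leaning a few degrees; cap and 20 mm of body show above the rack. It bears 45 N of grip per finger; 20 to 30 N is right.
- white_tube_tip (a point): The very tip of the white-capped tube, its lowest point, on its axis.
- pink_tube_center (a point): Centre (half-way up) of a like tube with a PINK cap, standing near the other end of the same rack, about 105 mm from the white one (the two may be swapped). Leave it.
- rack_center (a point): Centre of the loose blue tube rack, 135 (its x) x 66 mm, 78 mm high; this point is 39 mm above the worktop. Two rows of four holes with 1 to 3 mm of play, empty but for two tubes in opposite corners. The tubes stand on its floor, 4 mm above the worktop: draw straight up by 80 mm to clear the rack.
- mixer: Vortex mixer that stands firm on the worktop: white housing 150 mm deep (x) by 118 mm wide (y), top 86 mm high, dark stop collar on it up to 91 mm; control panel with a dial on its -x face. Origin on the worktop under the centre of the cup.
- cup_floor (a point): Centre of the floor inside the mixer's black rubber cup, 106 mm above the worktop when the cup is up; it sinks with the cup. The well is round, 23 mm deep, 36 mm wide at the mouth, about 30 mm at the floor; the cup is 52 mm across outside. The tube's tip stands on this floor.
- cup (a joint): How far the cup is pressed down, in m: 0 = up at rest, 0.008 = down on its hard stop. A spring holds it up: about 4 N starts it moving, about 10 N brings it to the stop, where the force rises steeply; it springs back when let off. The head bears up to 35 N; 12 to 20 N holds it well.
- tipbox: Green pipette tip box with a clear lid, 101 x 137 x 56 mm, loose, on the worktop behind the mixer; origin under its centre. Leave it.
Not all that is in view belongs to the job. Several things look just like the part that bears white_tube_center: the one meant starts nearest to the robot's base.

How it is judged:
By the outcome, as a careful person would: the job done as asked, in the order asked, and still so for the second after the job is handed in, while the arm keeps its last pose, push and grip.
It also fails if it takes over 61 s, if anything falls off the work surface, if the arm or the gripper's body presses on something with over 40 N, if the wrist force passes 120 N, or if a joint passes its speed limit or range.

## Robot

A 6-joint arm with a two-finger parallel gripper is mounted at the origin on a cart in front of the work surface, level with it; the furniture and walls round the work are solid. World frame = base frame: x ahead of the robot, y to its left, z up, the work surface at z = 0. Lengths are in mm, angles in rad, forces in N, time in s.
With the tool pointing down it reaches from about 350 to 775 mm from the base axis. Payload 7.3 kg.
Tool frame: the origin (TCP) lies at the very end of the fingers, on their centre line; the grasp point (between the pads) lies 19 mm behind it; z points along the fingers, y is the line along which they close (so a half turn about z gives the same grasp; the last joint's range is limited). The gripper opens to 92 mm and grips with 3 to 60 N. Pads are 19 mm wide; open, the fingers measure 130 mm over their backs; the gripper's body (75 mm by 190 mm) begins 47 mm behind the grasp point.
Start: joints at [1.104, 0.342, 1.524, -0, 1.275, -0.146], TCP at [165.532, 498.241, 226.741] pointing down, gripper open.
Joint ranges: [-2.53, 2.53], [-0.77, 2.02], [0.04, 2.7], [-1, 4.14], [0.28, 2.66], [-3.11, 3.11]. Speed limits (rad/s): [2.57, 2.57, 3.14, 3.14, 3.14, 3.14].

## Interface

Orientations are given as [roll, pitch, yaw] about the fixed x, y, z axes, in that order (R = Rz(yaw) Ry(pitch) Rx(roll)).
In Python, from plant import bot gives the robot as it stands.
- The arm moves only by the tool jog_arm, never from a script. Its argument "targets" is a list of rows, each an object with "xyz": the shift along the tool's x, y, z as a fraction of full scale, a list of three; "spin": the turn about the tool's z as a fraction of full scale. In form: [{"xyz": [x, y, z], "spin": spin}, ...]. A call has exactly 10 rows; each row shifts and turns the commanded pose from where the row before left it, along the tool's axes as they then stand; what a row does not reach is not made up. Full scale, the value 1, is 80 mm for a shift and 0.1 rad for a turn. A row lasts 1/8 s, in which the tool goes at most 62.5 mm and 10.7 degrees, less where a joint would pass 70% of its speed; a pose out of reach is approached as far as the arm can. A call with a number of a shift or a turn outside -1 to 1 is refused whole. A call with a gripper value outside its range is refused whole. "gripper" is the opening in per cent of the stroke, from 0 (shut) to 100 (fully open), set as the call begins (left out, the last holds). The fingers move at their own pace and stop on an object; the grip force is fixed at half the most. Time passes only in rows, so rows that do not move let the fingers close, or fill a call up. It gives the time, the measured TCP pose, the force, the opening and the grip force at its end, in the units of the state.
- bot.get_obs(): the state, without advancing time (a new reading comes with each control period).
- bot.capture(name): name is "scene" or "top"; returns the picture (480x640x3 uint8, blue, green, red); there is no depth.
- bot.get_calibration(name): a dict with "vfov" (degrees; the focal length in pixels is half the picture's height over the tangent of half this angle, whatever the lens; pixels are square), "cx", "cy" (the principal point, pixels), "eye" and "rotation" of the camera in the world. Camera axes: x right, y down, z forward; pixel columns grow to the right and rows downward; lengths in mm; the calibration is good to about 2 mm. A picture is of the moment at which its call begins. get_calibration takes no time and is no camera call.
- bot.close_job(): hands the job in; it is judged then, once.
The state is a dict: "time": time; "joint_positions": joint angles; "dq": joint speeds; "tau": joint torques, N m; "tool_pos": TCP position; "tcp_rot": TCP orientation; "contact_force": force on the tool from outside, world axes, zero at the start; "moment": the same for the moment, N m; "grip_width": finger opening in mm; "finger_force": force on a finger pad.
Only numpy, scipy, OpenCV 4.12 (cv2) and the standard library are available. Lean on these libraries where they do the work, as an engineer would, in place of code of your own. Each camera call takes 0.05 s, during which the arm holds its last target. There are 200 camera calls.

## Working session

There is one attempt and no reset: what is moved stays moved. The work goes in short steps, Python scripts to look and compute and a tool call to move; the robot and the scene stay as the last step left them, time stands still between calls to the robot, and variables do not carry over. Pictures are saved under pics/ and viewed, at most 10 in all, crops included, and the job is handed in when it is done.

Besides the shell and the picture viewer there is one more tool, called after "Call:" by a JSON object that holds its "op" and its "data". jog_arm: Moves the arm, as the interface text tells. Shift numbers are shares of 80 mm and turn numbers shares of 0.1 rad, none past 1 either way. Its arguments: {"type":"object","properties":{"targets":{"type":"array","items":{"type":"object","properties":{"xyz":{"type":"array","items":{"type":"number"}},"spin":{"type":"number"}}}},"gripper":{"type":"number"}},"required":["targets"]}

```bash
mkdir -p pics
python3 - <<'E'
from plant import bot
import cv2
o=bot.get_obs();print({k:o[k] for k in('time','tool_pos','tcp_rot','contact_force','grip_width','finger_force')})
for n in('scene','top'):
    cv2.imwrite(f'pics/{n}0.png',bot.capture(n));print(n,bot.get_calibration(n))
E
```

```text
{'time': 0.0, 'tool_pos': array([165.3408999 , 497.84897174, 226.02544568]), 'tcp_rot': array([-3.14005514e+00, -2.18092433e-04,  2.82076679e+00]), 'contact_force': array([0.82124455, 0.15762755, 0.20987945]), 'grip_width': 91.55490170440945, 'finger_force': 0.0}
scene {'vfov': 47.107239769645716, 'cx': 309.2402098075857, 'cy': 234.8963282162595, 'eye': array([-227.07573235, -469.60187486,  558.88480318]), 'rotation': array([-2.05366907, -0.01518033, -1.10418907])}
top {'vfov': 52.3437565656716, 'cx': 321.027672241578, 'cy': 240.00221581991048, 'eye': array([389.90880886, -68.23997747, 962.76705285]), 'rotation': array([-2.92914216e+00, -1.88596763e-03, -1.48426620e+00])}
```

View pics/scene0.png

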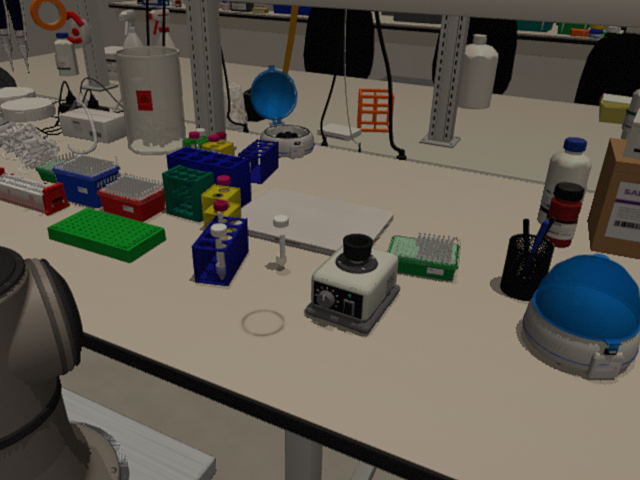

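View pics/top0.png

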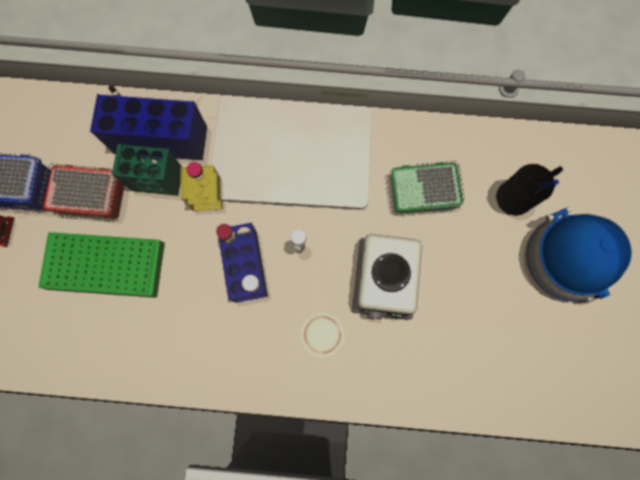

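```bash
cat > h.py <<'E'
import numpy as np,cv2
from scipy.spatial.transform import Rotation as Ro
from plant import bot
def cam(n):
    c=bot.get_calibration(n);f=240/np.tan(np.radians(c['vfov']/2))
    return f,c['cx'],c['cy'],np.array(c['eye']),Ro.from_euler('xyz',c['rotation']).as_matrix()
def ray(n,p):
    f,cx,cy,e,R=cam(n);return e,R@np.array([(p[0]-cx)/f,(p[1]-cy)/f,1])
def plane(n,p,z):
    e,d=ray(n,p);return e+d*(z-e[2])/d[2]
def proj(n,X):
    f,cx,cy,e,R=cam(n);q=R.T@(np.array(X)-e);return np.array([cx+f*q[0]/q[2],cy+f*q[1]/q[2]])
def tri(p,q):
    a,u=ray('scene',p);b,v=ray('top',q);s=np.linalg.lstsq(np.c_[u,-v],b-a,rcond=None)[0]
    A=a+u*s[0];B=b+v*s[1];return (A+B)/2,np.linalg.norm(A-B)
E
python3 - <<'E'
from h import *
s=cv2.imread('pics/scene0.png');t=cv2.imread('pics/top0.png')
a=cv2.resize(s[185:335,180:410],None,fx=3.4,fy=3.4,interpolation=2)[:510,:780]
b=cv2.resize(t[215:325,205:435],None,fx=3.4,fy=3.4,interpolation=2)
cv2.imwrite('pics/cs.png',a);cv2.imwrite('pics/ct.png',b)
print(plane('top',(250,283),113),plane('scene',(218,229),113),plane('top',(391,271),129),plane('scene',(357,240),129),plane('top',(298,237),113))
E
```

```text
[485.35768698  62.94332918 113.        ] [478.83674419  59.33922328 113.        ] [ 525.24341136 -179.12662681  129.        ] [ 529.64974949 -184.37546715  129.        ] [574.55120111 -12.6349261  113.        ]
```

View pics/cs.png

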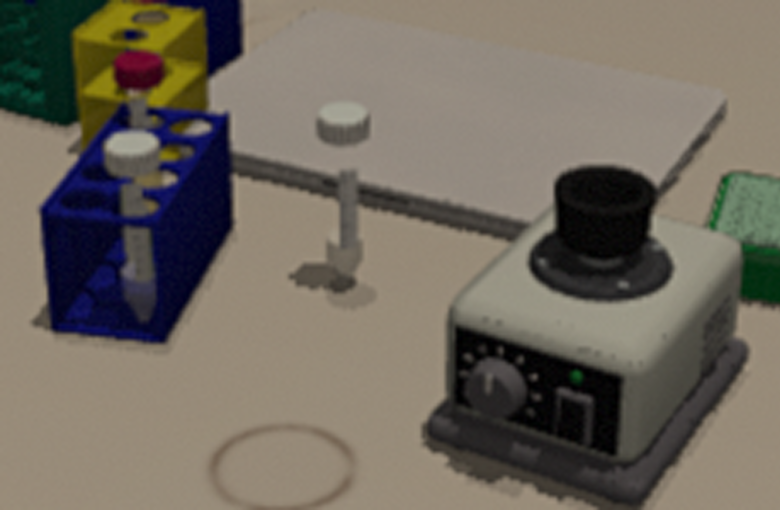

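View pics/ct.png

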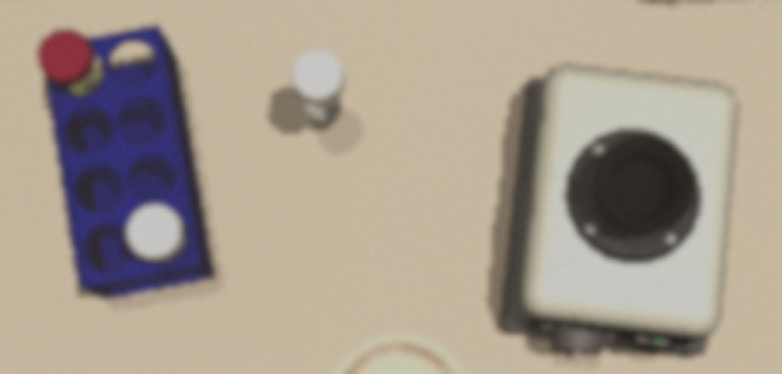

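Run:
```python
from h import *
s=cv2.imread('pics/scene0.png');t=cv2.imread('pics/top0.png')
def blobs(im,m,roi,mn=30):
    x0,y0,x1,y1=roi;k=np.zeros(m.shape,np.uint8);k[y0:y1,x0:x1]=m[y0:y1,x0:x1]
    n,l,st,c=cv2.connectedComponentsWithStats(k);
    for i in range(1,n):
        if st[i,4]>mn:print('  ',st[i],c[i].round(2))
    return k
hs=lambda im:cv2.cvtColor(im,cv2.COLOR_BGR2HSV).astype(int)
S,T=hs(s),hs(t)
print('top cap');blobs(t,((T[...,1]<45)&(T[...,2]>140)).astype(np.uint8),(215,220,320,310))
print('scene cap');blobs(s,((S[...,1]<60)&(S[...,2]>125)).astype(np.uint8),(205,218,235,245),10)
print('top blue');k=blobs(t,((abs(T[...,0]-120)<12)&(T[...,1]>120)&(T[...,2]>40)).astype(np.uint8),(210,215,275,310))
c=max(cv2.findContours(k,0,2)[0],key=cv2.contourArea);r=cv2.minAreaRect(c);print(r,cv2.boxPoints(r).round(1))
for th in(25,32,40,50,60):
  print('dark top',th);blobs(t,(T[...,2]<th).astype(np.uint8),(365,245,415,300))
  print('dark scene',th);blobs(s,(S[...,2]<th).astype(np.uint8),(335,225,380,275))
a=cv2.resize(t[245:300,362:420],None,fx=8,fy=8,interpolation=2).astype(float)*3
b=cv2.resize(s[225:285,330:388],None,fx=8,fy=8,interpolation=2).astype(float)*3
h=480;im=np.zeros((h,928,3));im[:440,:464]=a;im[:,464:]=b
cv2.imwrite('pics/cup.png',cv2.resize(np.clip(im,0,255).astype(np.uint8),(800,414)))
```

```text
top cap
   [290 228  17  22 237] [297.91 236.73]
   [242 275  16  16 209] [249.75 282.31]
scene cap
   [211 224  15   7  88] [218.24 226.94]
top blue
   [ 221  224   43   75 1268] [241.39 263.08]
((240.38333129882812, 261.1235656738281), (70.91915130615234, 34.89888000488281), 80.21759033203125) [[217.2 229.1]
 [251.6 223.2]
 [263.6 293.1]
 [229.2 299. ]]
dark top 25
dark scene 25
   [339 235  33  31 747] [356.24 249.29]
dark top 32
dark scene 32
   [338 235  35  32 795] [355.87 249.87]
dark top 40
   [391 260  14  19  76] [400.18 267.79]
dark scene 40
   [336 235  37  38 891] [355.3  251.28]
dark top 50
   [379 256  29  29 650] [392.88 269.92]
dark scene 50
   [ 336  234   41   39 1119] [356.47 253.88]
dark top 60
   [373 255  36  31 795] [391.26 270.17]
dark scene 60
   [ 336  234   41   39 1175] [356.6  254.16]
```

View pics/cup.png

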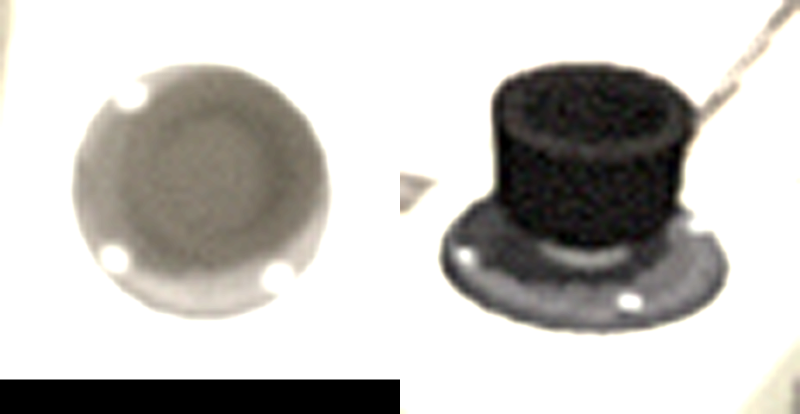

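Run:
```python
from h import *
np.set_printoptions(precision=1,suppress=True)
print('cap',plane('top',(249.8,282.5),113),plane('scene',(218.5,227.9),113),tri((218.5,227.9),(249.8,282.5)))
print('tip scene',plane('scene',(180+145/3.4-.4,185+321/3.4-.4),4))
print('cup mouth top',plane('top',(394,269.5),129),'scene',plane('scene',(357.6,240.4),129),tri((357.6,240.4),(394,269.5)))
print('collar top',plane('top',(390.8,272.4),91),'floor top',plane('top',(391.3,269.5),106))
# free tube on worktop? other cap
print('other',tri((180+343/3.4-.4,185+115/3.4-.4),(205+318/3.4-.4,215+74/3.4-.4)))
print('rack corners z78');
for p in [(217.2,229.1),(251.6,223.2),(229.2,299)]:print(plane('top',p,78))
# visible rack corners in scene crop: left-top, right-top-near, right far
for p in [(43,207),(160,214),(230,116)]:print('sc',plane('scene',(180+p[0]/3.4-.4,185+p[1]/3.4-.4),78))
# top crop rack rim corners
for p in [(158,28),(185,285),(78,290),(45,60)]:print('top',plane('top',(205+p[0]/3.4-.4,215+p[1]/3.4-.4),78))
```

```text
cap [486.2  63.4 113. ] [482.8  61.  113. ] (array([486.5,  63.8, 110.7]), np.float64(0.027751368800011885))
tip scene [485.4  62.5   4. ]
cup mouth top [ 528.3 -184.1  129. ] scene [ 528.8 -185.8  129. ] (array([ 528.8, -184.9,  128.7]), np.float64(1.6772384362088693))
collar top [ 528.8 -184.    91. ] floor top [ 531.7 -182.6  106. ]
other (array([576.6, -12.4, 108.7]), np.float64(0.10380805022679154))
rack corners z78
[584.1 140.9  78. ]
[600.9  78.5  78. ]
[457.2 102.4  78. ]
sc [458.5 103.7  78. ]
sc [481.4  45.   78. ]
sc [598.7  76.   78. ]
top [601.5  79.5  78. ]
top [462.9  48.9  78. ]
top [455.4 105.1  78. ]
top [578.2 139.   78. ]
```

The top view shows the white target cap at about (250,283), with the pink cap at (225,233). A decoy tube stands alone at (298,237), and the cup's mouth is at about (394,270). The two views agree: cap at (485.5, 63) with the tube upright, cup at (528.6, −184.5).

Call:
{"op": "jog_arm", "data": {"targets": [{"xyz": [-0.275, -0.195, 0], "spin": 0}, {"xyz": [-0.275, -0.195, 0], "spin": 0}, {"xyz": [-0.275, -0.195, 0], "spin": 0}, {"xyz": [-0.275, -0.195, 0], "spin": 0}, {"xyz": [-0.275, -0.195, 0], "spin": 0}, {"xyz": [-0.275, -0.195, 0], "spin": 0}, {"xyz": [-0.275, -0.195, 0], "spin": 0}, {"xyz": [-0.275, -0.195, 0], "spin": 0}, {"xyz": [-0.275, -0.195, 0], "spin": 0}, {"xyz": [-0.275, -0.195, 0], "spin": 0}], "gripper": 100}}

```text
time: 1.35
tool_pos: [325.4, 280.0, 226.5]
tcp_rot: [-3.141, -0.0, 2.821]
contact_force: [0.4, -0.4, 0.4]
grip_width: 91.9
finger_force: 0.0
```

Call:
{"op": "jog_arm", "data": {"targets": [{"xyz": [-0.275, -0.195, 0], "spin": 0}, {"xyz": [-0.275, -0.195, 0], "spin": 0}, {"xyz": [-0.275, -0.195, 0], "spin": 0}, {"xyz": [-0.275, -0.195, 0], "spin": 0}, {"xyz": [-0.275, -0.195, 0], "spin": 0}, {"xyz": [-0.275, -0.195, 0], "spin": 0}, {"xyz": [-0.275, -0.195, 0], "spin": 0}, {"xyz": [-0.275, -0.195, 0], "spin": 0}, {"xyz": [-0.275, -0.195, 0], "spin": 0}, {"xyz": [-0.275, -0.195, 0], "spin": 0}]}}

```text
time: 2.6
tool_pos: [484.9, 62.7, 226.4]
tcp_rot: [-3.141, -0.001, 2.821]
contact_force: [0.8, 0.0, -0.2]
grip_width: 91.7
finger_force: 0.0
```

Call:
{"op": "jog_arm", "data": {"targets": [{"xyz": [0, 0, 0.25], "spin": 0}, {"xyz": [0, 0, 0.25], "spin": 0}, {"xyz": [0, 0, 0.25], "spin": 0}, {"xyz": [0, 0, 0.25], "spin": 0}, {"xyz": [0, 0, 0.2], "spin": 0}, {"xyz": [0, 0, 0.2], "spin": 0}, {"xyz": [0, 0, 0.15], "spin": 0}, {"xyz": [0, 0, 0.15], "spin": 0}, {"xyz": [0, 0, 0.07], "spin": 0}, {"xyz": [0, 0, 0], "spin": 0}]}}

```text
time: 3.85
tool_pos: [484.6, 63.4, 84.9]
tcp_rot: [-3.142, -0.001, 2.821]
contact_force: [-0.4, 0.7, 0.7]
grip_width: 91.6
finger_force: 0.0
```

Run:
```python
from h import *
s=bot.capture('scene');t=bot.capture('top')
im=np.zeros((450,800,3),np.uint8)
im[:,:400]=cv2.resize(s[150:300,155:288],(400,450));im[:,400:]=cv2.resize(t[205:320,200:302],(400,450))
cv2.imwrite('pics/g.png',im);print(bot.get_obs()['tool_pos'])
```

```text
[484.98545691  63.43346377  85.44310756]
```

View pics/g.png

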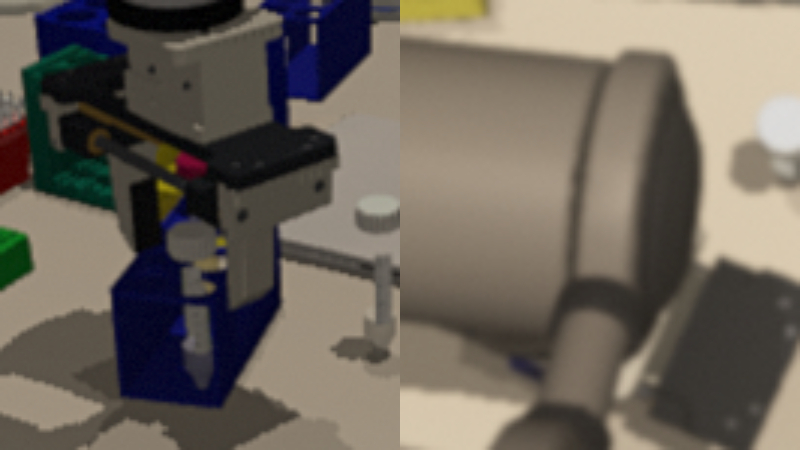

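The fingers stand either side of the white cap, which is at about (190,240) in the crop, above the rack. Closing now.

Call:
{"op": "jog_arm", "data": {"targets": [{"xyz": [0, 0, 0], "spin": 0}, {"xyz": [0, 0, 0], "spin": 0}, {"xyz": [0, 0, 0], "spin": 0}, {"xyz": [0, 0, 0], "spin": 0}, {"xyz": [0, 0, 0], "spin": 0}, {"xyz": [0, 0, 0], "spin": 0}, {"xyz": [0, 0, 0], "spin": 0}, {"xyz": [0, 0, 0], "spin": 0}, {"xyz": [0, 0, 0], "spin": 0}, {"xyz": [0, 0, 0], "spin": 0}], "gripper": 0}}

```text
time: 5.2
tool_pos: [484.7, 63.4, 85.1]
tcp_rot: [3.141, 0.0, 2.821]
contact_force: [0.2, 0.1, -0.7]
grip_width: 26.5
finger_force: 30.0
```

Call:
{"op": "jog_arm", "data": {"targets": [{"xyz": [0, 0, -0.05], "spin": 0}, {"xyz": [0, 0, -0.1], "spin": 0}, {"xyz": [0, 0, -0.15], "spin": 0}, {"xyz": [0, 0, -0.2], "spin": 0}, {"xyz": [0, 0, -0.2], "spin": 0}, {"xyz": [0, 0, -0.2], "spin": 0}, {"xyz": [0, 0, -0.2], "spin": 0}, {"xyz": [0, 0, -0.2], "spin": 0}, {"xyz": [0, 0, -0.2], "spin": 0}, {"xyz": [0, 0, -0.15], "spin": 0}]}}

```text
time: 6.45
tool_pos: [484.9, 63.4, 218.6]
tcp_rot: [3.141, 0.001, 2.821]
contact_force: [-0.4, -1.0, 0.1]
grip_width: 26.7
finger_force: 30.0
```

Call:
{"op": "jog_arm", "data": {"targets": [{"xyz": [0, 0, -0.1], "spin": 0}, {"xyz": [0, 0, -0.1], "spin": 0}, {"xyz": [0, 0, -0.05], "spin": 0}, {"xyz": [0, 0, 0], "spin": 0}, {"xyz": [0, 0, 0], "spin": 0}, {"xyz": [0, 0, 0], "spin": 0}, {"xyz": [0, 0, 0], "spin": 0}, {"xyz": [0, 0, 0], "spin": 0}, {"xyz": [0, 0, 0], "spin": 0}, {"xyz": [0, 0, 0], "spin": 0}]}}

```text
time: 7.7
tool_pos: [484.7, 63.4, 237.1]
tcp_rot: [3.142, -0.0, 2.821]
contact_force: [0.1, 0.1, -0.3]
grip_width: 27.1
finger_force: 30.0
```

Run:
```python
from h import *
s=bot.capture('scene');t=bot.capture('top')
cv2.imwrite('pics/lifts.png',s);cv2.imwrite('pics/liftt.png',t)
o=bot.get_obs();p=o['tool_pos'];print(p,o['grip_width'],o['finger_force'],proj('scene',p),proj('scene',p-[0,0,81]))
im=cv2.resize(s[60:300,120:300],None,fx=2.5,fy=2.5,interpolation=2);cv2.imwrite('pics/lift.png',im)
```

```text
[484.69734587  63.41970772 237.11449421] 26.703606718986862 29.999957978725433 [213.44809316 161.19436514] [216.49138857 205.16033969]
```

View pics/lift.png

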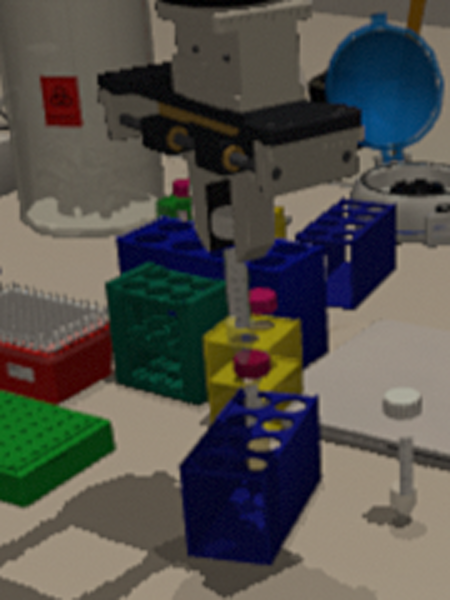

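Call:
{"op": "jog_arm", "data": {"targets": [{"xyz": [-0.05, -0.09, 0], "spin": 0}, {"xyz": [-0.1, -0.185, 0], "spin": 0}, {"xyz": [-0.1, -0.185, 0], "spin": 0}, {"xyz": [-0.1, -0.185, 0], "spin": 0}, {"xyz": [-0.1, -0.185, 0], "spin": 0}, {"xyz": [-0.1, -0.185, 0], "spin": 0}, {"xyz": [-0.1, -0.185, 0], "spin": 0}, {"xyz": [-0.1, -0.185, 0], "spin": 0}, {"xyz": [-0.1, -0.185, 0], "spin": 0}, {"xyz": [-0.1, -0.185, 0], "spin": 0}]}}

```text
time: 9.05
tool_pos: [512.7, -94.9, 237.1]
tcp_rot: [3.141, -0.0, 2.821]
contact_force: [0.1, -0.1, 0.0]
grip_width: 27.1
finger_force: 30.0
```

Call:
{"op": "jog_arm", "data": {"targets": [{"xyz": [-0.1, -0.185, 0], "spin": 0}, {"xyz": [-0.1, -0.185, 0], "spin": 0}, {"xyz": [-0.1, -0.185, 0], "spin": 0}, {"xyz": [-0.1, -0.185, 0], "spin": 0}, {"xyz": [-0.0875, -0.177, 0], "spin": 0}, {"xyz": [-0.05, -0.095, 0], "spin": 0}, {"xyz": [0, 0, 0], "spin": 0}, {"xyz": [0, 0, 0], "spin": 0}, {"xyz": [0, 0, 0], "spin": 0}, {"xyz": [0, 0, 0], "spin": 0}]}}

```text
time: 10.3
tool_pos: [527.8, -183.8, 237.2]
tcp_rot: [3.142, 0.0, 2.821]
contact_force: [-0.0, -0.0, -0.8]
grip_width: 26.9
finger_force: 30.0
```

Run:
```python
from h import *
s=bot.capture('scene');t=bot.capture('top')
o=bot.get_obs();p=o['tool_pos'];print(p,o['grip_width'],proj('scene',p),proj('scene',p-[0,0,81]),proj('scene',[528.6,-184.5,129]))
im=cv2.resize(s[110:290,290:430],None,fx=3.3,fy=3.3,interpolation=2);cv2.imwrite('pics/over.png',np.clip(im*1.3,0,255).astype(np.uint8))
```

```text
[ 527.87069087 -183.93025055  237.16473266] 26.986051523550053 [360.13849944 179.45299021] [357.2549056  225.72421164] [356.82820847 240.28065575]
```

View pics/over.png

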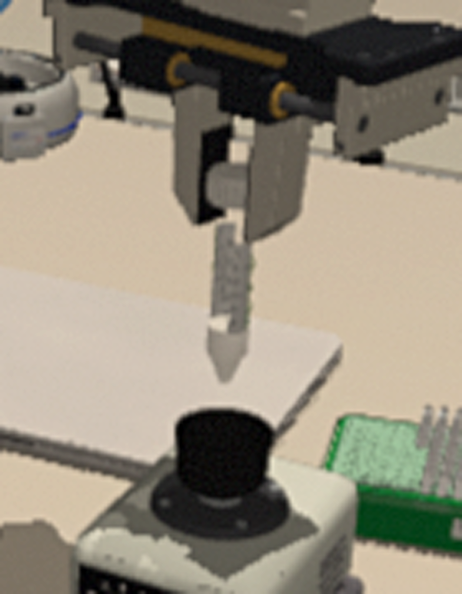

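The held tube's tip is at about (358,225.5) in the scene image. It hangs upright, right over the cup mouth at about (358,240). Going down.

Call:
{"op": "jog_arm", "data": {"targets": [{"xyz": [0, 0, 0.07], "spin": 0}, {"xyz": [0, 0, 0.07], "spin": 0}, {"xyz": [0, 0, 0.07], "spin": 0}, {"xyz": [0, 0, 0.07], "spin": 0}, {"xyz": [0, 0, 0.07], "spin": 0}, {"xyz": [0, 0, 0.07], "spin": 0}, {"xyz": [0, 0, 0.07], "spin": 0}, {"xyz": [0, 0, 0.06], "spin": 0}, {"xyz": [0, 0, 0], "spin": 0}, {"xyz": [0, 0, 0], "spin": 0}]}}

```text
time: 11.65
tool_pos: [527.9, -184.2, 193.3]
tcp_rot: [3.142, 0.0, 2.821]
contact_force: [-0.4, -0.3, -0.1]
grip_width: 26.9
finger_force: 30.0
```

Call:
{"op": "jog_arm", "data": {"targets": [{"xyz": [0, 0, 0.01], "spin": 0}, {"xyz": [0, 0, 0.01], "spin": 0}, {"xyz": [0, 0, 0.01], "spin": 0}, {"xyz": [0, 0, 0.01], "spin": 0}, {"xyz": [0, 0, 0.01], "spin": 0}, {"xyz": [0, 0, 0.01], "spin": 0}, {"xyz": [0, 0, 0.01], "spin": 0}, {"xyz": [0, 0, 0.01], "spin": 0}, {"xyz": [0, 0, 0], "spin": 0}, {"xyz": [0, 0, 0], "spin": 0}]}}

```text
time: 12.9
tool_pos: [528.0, -184.2, 187.1]
tcp_rot: [3.142, 0.001, 2.821]
contact_force: [-0.5, 0.1, 3.0]
grip_width: 26.7
finger_force: 30.0
```

Call:
{"op": "jog_arm", "data": {"targets": [{"xyz": [0, 0, 0.01], "spin": 0}, {"xyz": [0, 0, 0.01], "spin": 0}, {"xyz": [0, 0, 0.01], "spin": 0}, {"xyz": [0, 0, 0.01], "spin": 0}, {"xyz": [0, 0, 0.01], "spin": 0}, {"xyz": [0, 0, 0.01], "spin": 0}, {"xyz": [0, 0, 0], "spin": 0}, {"xyz": [0, 0, 0], "spin": 0}, {"xyz": [0, 0, 0], "spin": 0}, {"xyz": [0, 0, 0], "spin": 0}]}}

```text
time: 14.15
tool_pos: [528.1, -184.3, 182.4]
tcp_rot: [-3.142, 0.001, 2.821]
contact_force: [0.2, 1.3, 5.9]
grip_width: 27.1
finger_force: 30.0
```

Call:
{"op": "jog_arm", "data": {"targets": [{"xyz": [0, 0, 0.01], "spin": 0}, {"xyz": [0, 0, 0.01], "spin": 0}, {"xyz": [0, 0, 0.01], "spin": 0}, {"xyz": [0, 0, 0.01], "spin": 0}, {"xyz": [0, 0, 0], "spin": 0}, {"xyz": [0, 0, 0], "spin": 0}, {"xyz": [0, 0, 0], "spin": 0}, {"xyz": [0, 0, 0], "spin": 0}, {"xyz": [0, 0, 0], "spin": 0}, {"xyz": [0, 0, 0], "spin": 0}]}}

```text
time: 15.4
tool_pos: [528.4, -184.4, 179.6]
tcp_rot: [-3.141, 0.002, 2.821]
contact_force: [0.0, 0.5, 9.1]
grip_width: 27.1
finger_force: 30.0
```

Call:
{"op": "jog_arm", "data": {"targets": [{"xyz": [0, 0, 0.01], "spin": 0}, {"xyz": [0, 0, 0.01], "spin": 0}, {"xyz": [0, 0, 0], "spin": 0}, {"xyz": [0, 0, 0], "spin": 0}, {"xyz": [0, 0, 0], "spin": 0}, {"xyz": [0, 0, 0], "spin": 0}, {"xyz": [0, 0, 0], "spin": 0}, {"xyz": [0, 0, 0], "spin": 0}, {"xyz": [0, 0, 0], "spin": 0}, {"xyz": [0, 0, 0], "spin": 0}]}}

```text
time: 16.65
tool_pos: [528.8, -184.6, 178.8]
tcp_rot: [-3.141, 0.004, 2.821]
contact_force: [-1.1, 0.5, 12.6]
grip_width: 27.3
finger_force: 30.0
```

Call:
{"op": "jog_arm", "data": {"targets": [{"xyz": [0, 0, 0.01], "spin": 0}, {"xyz": [0, 0, 0], "spin": 0}, {"xyz": [0, 0, 0], "spin": 0}, {"xyz": [0, 0, 0], "spin": 0}, {"xyz": [0, 0, 0], "spin": 0}, {"xyz": [0, 0, 0], "spin": 0}, {"xyz": [0, 0, 0], "spin": 0}, {"xyz": [0, 0, 0], "spin": 0}, {"xyz": [0, 0, 0], "spin": 0}, {"xyz": [0, 0, 0], "spin": 0}]}}

```text
time: 17.9
tool_pos: [529.2, -184.8, 178.7]
tcp_rot: [-3.141, 0.005, 2.821]
contact_force: [0.3, 0.5, 15.9]
grip_width: 27.0
finger_force: 30.0
```

Run:
```python
from h import *
s=bot.capture('scene')
f=[]
for i in range(4):
    o=bot.get_obs();f.append(o['contact_force'][2]);bot.capture('top')
print(f,o['tool_pos'],o['moment'])
im=cv2.resize(s[130:310,290:430],None,fx=3.3,fy=3.3,interpolation=2);cv2.imwrite('pics/press.png',np.clip(im*1.3,0,255).astype(np.uint8))
```

```text
[np.float64(16.469481321047166), np.float64(15.404060354829424), np.float64(15.702267215817699), np.float64(15.729814648986078)] [ 529.24598291 -184.77289855  178.67474704] [ 0.21342551  0.06925494 -0.0070219 ]
```

View pics/press.png

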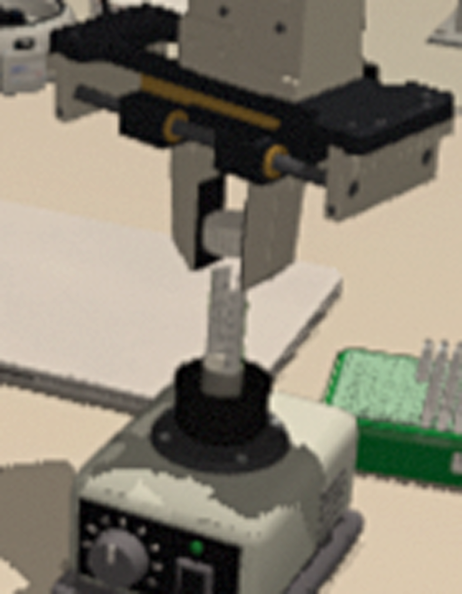

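The tube stands upright in the cup at about (225,380) in the crop, and the cup is lowered onto its collar. The force is steady at about 15.7 N and the last 0.8 mm commanded moved the tool only 0.1 mm, so the cup is on its stop.

```bash
python3 -c "
from plant import bot
print(bot.close_job())"
```

```text
the job is handed in; nothing more can be done
None
```

I handed the job in with the white-capped tube upright in the mixer cup, gripped at 30 N and pressed down at about 15.7 N with the cup on its stop, at about 18 s of the 61 s limit; no verdict came back.

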